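# Dock the mounted jaw model behind its catch

### The arm

A 6-joint arm with a two-finger parallel gripper is mounted at the origin on the work surface. World frame = base frame: x ahead of the robot, y to its left, z up, the work surface at z = 0. Lengths are in m, angles in degrees, forces in N, time in s.
With the tool pointing down it reaches from about 0.375 to 0.975 m from the base axis. Payload 3.8 kg.
Tool frame: the origin (TCP) lies at the very end of the fingers, on their centre line; the grasp point (between the pads) lies 19 mm behind it; z points along the fingers, y is the line along which they close (so a half turn about z gives the same grasp; the last joint's range is limited). The gripper opens to 88 mm and grips with 3 to 60 N. Pads are 18 mm wide; open, the fingers measure 123 mm over their backs; the gripper's body (75 mm by 187 mm) begins 45 mm behind the grasp point.
Start: joints at [68.13, 15.12, 91.902, -0, 72.978, -2.114], TCP at [0.228, 0.635, 0.239] pointing down, gripper open.
Joint ranges: [-150.88, 150.88], [-54.13, 125.18], [17.81, 147.31], [-75.09, 255.09], [0, 152.58], [-146.25, 146.25]. Speed limits (degrees/s): [147.25, 147.25, 180, 180, 180, 180].

### API

Orientations are given as [roll, pitch, yaw] about the fixed x, y, z axes, in that order (R = Rz(yaw) Ry(pitch) Rx(roll)).
In Python, from bench import ctrl, grab_frame, workorder, masks_of gives the robot as it stands. The module is installed in compiled form; this text tells all that it offers.
- The arm moves only by the tool arm_command, never from a script. Its argument "targets" is a list of rows, each an object of numbers: "x", "y", "z": the shift along the tool's x, y, z in m; "ax", "ay", "az": the turn, a rotation vector about the tool's x, y, z in degrees; "hand": the opening, from 0 (shut) to 1 (fully open). A call has 1 to 8 rows; each row is the pose to reach, as a shift and turn from the pose commanded when the call began, along the tool's axes at that moment; what a row does not reach only later rows make up. A row lasts 1/10 s, in which the tool goes at most 50 mm and 8.59 degrees, less where a joint would pass 70% of its speed; a pose out of reach is approached as far as the arm can. A call with a gripper value outside its range is refused whole. The fingers move at their own pace and stop on an object; the grip force is fixed at half the most. Time passes only in rows, so rows that repeat a pose let the fingers close. It gives the time, the measured TCP pose, the force, the opening and the grip force at its end, in the units of the state.
- ctrl.get_obs(): the state, without advancing time (a new reading comes with each control period).
- grab_frame(name): name is "scene" or "top" or "wrist"; returns a dict with "image" (384x512x3 uint8, red, green, blue), "range_z" (384x512 float32, m along the optical axis (not along the pixel's ray), 0 where there is no reading), "fx", "fy", "cx", "cy" (pixels), "R" (3x3) and "t" (3): a world point X has camera coordinates R X + t. Camera axes: x right, y down, z forward; pixel columns grow to the right and rows downward; lengths in m; the calibration is good to about 2 mm. A picture is of the moment at which its call begins.
- workorder.close_job(): hands the job in; it is judged then, once.
Trained networks look in a picture, given as the dict that the camera call returned (one of the last four; its "shot" number tells which), for a name from the list of things; names that differ only in an ending like _2 or _b are one class to them, and where a whole thing is asked for, a point or a joint stands for the part that bears it (a point fixed in the world has none). Each returns a list of dicts, best first, with "conf" (0 to 1); they miss things now and then, are a little off and sometimes report something else, mostly with a low value. They report only what shows in the picture. A call takes as long as a camera call. They do not tell look-alikes from the thing itself.
- masks_of(picture, query): "mask" (384x512 bool, what is visible of it) and "at" ([column, row] in pixels, amid what is visible of it).
The state is a dict: "time": time; "joint_pos": joint angles; "dq": joint speeds; "effort": joint torques, N m; "tcp_pos": TCP position; "tcp_rot": TCP orientation; "ft_force": force on the tool from outside, world axes, zero at the start; "torque": the same for the moment, N m; "finger_gap": finger opening in m; "grasp_force": force on a finger pad.
Only numpy, scipy, OpenCV 4.12 (cv2) and the standard library are available. Lean on these libraries where they do the work, as an engineer would, in place of code of your own. Each camera call takes 0.05 s, during which the arm holds its last target. There are 200 camera calls.

### The job

Take the white carrier plate that bears the block-mounted jaw model with its row of teeth, set it flat on the bench before the open mouth of the aluminium dock, and slide it in so that its own front edge lifts the hinged steel catch, until the catch has dropped behind it. Do not touch the catch with the robot, and leave the other carrier, with the single cone-shaped stump, where it is.

Things in the scene. Friction and masses are not known exactly. Their poses are not given: they have to be found in the camera images.
- carrier: Loose white plate 90 (its x) x 104 (y) x 12 mm, about 0.3 kg; on its middle a plaster block 50 x 50 mm, 12 to 40 mm above the underside, with a horseshoe of teeth up to 50 mm. Origin: centre of the underside, z up. Pinch the block on its two faces across x: the catch then passes beside the fingers. Goes in with its x along the dock's x, either way round.
- dock: Fixed aluminium lane on the bench, no floor. Origin: on the bench, centre of the docked plate; x = way in, y left. Rails 116 mm apart, 22 high, x -110 to +45, flared mouth out to x -147. End bar 14 high at +45. Lips 18 mm up from x -40 on: slide in only. Axle of the catch crosses y +30 to +82, 30 mm up, at x -97, post 42 high: set the plate down at x about -170, then slide.
- catch: Steel arm 10 mm wide, swinging freely. Origin: on its axle, at x -97, y +38, z 30 mm of the dock. At rest its axes match the dock's and the arm slants down 33 degrees to its tip, 2 mm above the bench at dock x -57. A plate pushed in (under 2 N) swings the tip up about 0.24 rad; it drops when the plate's rear edge passes the tip (plate centre past dock x -12).
- spare: Loose bystander: a like plate (90 x 104 x 12 mm) bearing only one cone-shaped plaster stump, 34 mm across and 36 mm high. Origin: centre of its underside, z up. The two carriers stand in either of two places. Leave it where it is.
There are look-alikes about, which are no part of the job. What is shaped like the carrier but orange or red is not meant.

How it is judged:
By the outcome, as a careful person would: the job done as asked, in the order asked, and still so for the second after the job is handed in, with the robot touching nothing.
It also fails if it takes over 48 s, if anything falls off the work surface, if the arm or the gripper's body presses on something with over 40 N, if the wrist force passes 120 N, or if a joint passes its speed limit or range.

## Working session

There is one attempt and no reset: what is moved stays moved. The work goes in short steps, Python scripts to look and compute and a tool call to move; the robot and the scene stay as the last step left them, time stands still between calls to the robot, and variables do not carry over. Pictures are saved under pics/ and viewed, at most 10 in all, crops included, and the job is handed in when it is done.

Besides the shell and the picture viewer there is one more tool, called by a JSON object that holds its "api" and its "payload", one argument or row to a line. arm_command: Moves the arm, as the interface text tells. Its arguments: {"type":"object","properties":{"targets":{"type":"array","items":{"type":"object","properties":{"x":{"type":"number"},"y":{"type":"number"},"z":{"type":"number"},"ax":{"type":"number"},"ay":{"type":"number"},"az":{"type":"number"},"hand":{"type":"number"}}}}},"required":["targets"]}

```bash
mkdir -p pics; cat > h.py <<'E'
import numpy as np, cv2
from bench import ctrl, grab_frame, workorder, masks_of
def save(f,n): cv2.imwrite('pics/'+n,cv2.cvtColor(f['image'],cv2.COLOR_RGB2BGR))
def cloud(f):
    z=f['range_z'].astype(float); v,u=np.mgrid[:384,:512]
    P=np.stack([(u-f['cx'])/f['fx']*z,(v-f['cy'])/f['fy']*z,z],-1)
    W=(P-f['t'])@f['R']; W[z==0]=np.nan
    return W
E
python3 - <<'E'
from h import *
a=grab_frame('scene');b=grab_frame('top')
im=np.hstack([a['image'],b['image']]);
for n,f in(('scene',a),('top',b)):
    save(f,n+'.png'); W=cloud(f)
    for q in('carrier','spare','dock','catch'):
        for m in masks_of(f,q):
            p=W[m['mask']]; p=p[~np.isnan(p[:,0])]
            if len(p): print(n,q,round(m['conf'],2),m['at'],np.median(p,0).round(3),np.percentile(p,98,axis=0).round(3),np.percentile(p,2,axis=0).round(3),len(p))
    np.savez('/tmp/'+n,W=W,im=f['image'])
o=ctrl.get_obs();print(o)
E
```

```text
scene carrier 0.91 [311.9, 151.4] [0.459 0.372 0.016] [0.502 0.428 0.053] [0.389 0.333 0.004] 643
scene carrier 0.72 [318.8, 206.2] [0.646 0.217 0.015] [0.681 0.286 0.053] [0.592 0.181 0.007] 892
scene carrier 0.66 [249.8, 210.5] [0.551 0.043 0.015] [0.591 0.103 0.053] [0.488 0.004 0.006] 956
scene carrier 0.64 [362.8, 185.2] [0.658 0.383 0.015] [0.706 0.457 0.053] [0.592 0.336 0.002] 894
scene spare 0.65 [278.3, 172.8] [0.453 0.21  0.014] [0.49  0.271 0.046] [0.401 0.166 0.003] 730
scene dock 0.66 [177.2, 250.8] [ 0.554 -0.153  0.023] [ 0.67  -0.037  0.044] [ 0.468 -0.193  0.005] 1270
scene catch 0.62 [192.8, 260.9] [ 0.612 -0.155  0.029] [ 0.63  -0.148  0.039] [ 0.585 -0.161  0.009] 57
top carrier 0.87 [267.3, 197.5] [0.531 0.052 0.013] [0.587 0.101 0.051] [0.483 0.003 0.005] 1787
top carrier 0.82 [123.4, 152.1] [0.644 0.389 0.012] [0.703 0.448 0.05 ] [0.593 0.339 0.004] 1678
top carrier 0.81 [189.3, 157.6] [0.631 0.232 0.012] [0.683 0.288 0.05 ] [0.587 0.182 0.   ] 1748
top carrier 0.78 [121.8, 239.3] [0.442 0.378 0.012] [0.498 0.435 0.051] [0.389 0.332 0.007] 1846
top spare 0.9 [
[... 256 characters left out ...]
] [ 0.587 -0.162  0.006] 95
{'time': 0.5, 'joint_pos': array([ 6.81311798e+01,  1.51214843e+01,  9.19041589e+01,  1.29989243e-03,
        7.29799698e+01, -2.11445496e+00]), 'dq': array([ 0.04040944, -0.02180979, -0.01772646, -0.08391681,  0.10803678,
        0.00747031]), 'effort': array([-1.03618795e-04, -5.01423311e+01, -3.56801069e+01,  7.28735235e-02,
        1.99614081e-02, -4.56326245e-05]), 'tcp_pos': array([0.22812687, 0.63524552, 0.23867612]), 'tcp_rot': array([-1.79994437e+02, -1.44917414e-03,  1.60245254e+02]), 'ft_force': array([-0.22422659,  0.97007859,  0.54211362]), 'torque': array([-0.01552647,  0.01661218,  0.01479313]), 'grasp_force': 0.0, 'finger_gap': 0.08839744863798091}
```

View pics/scene.png

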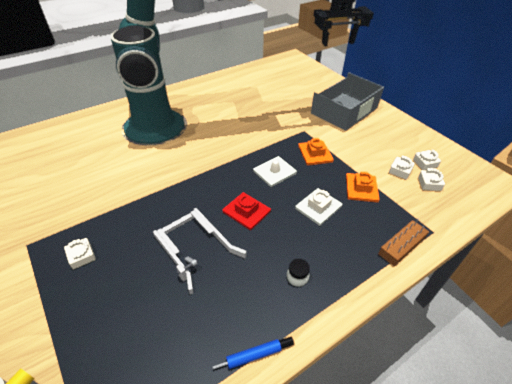

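View pics/top.png

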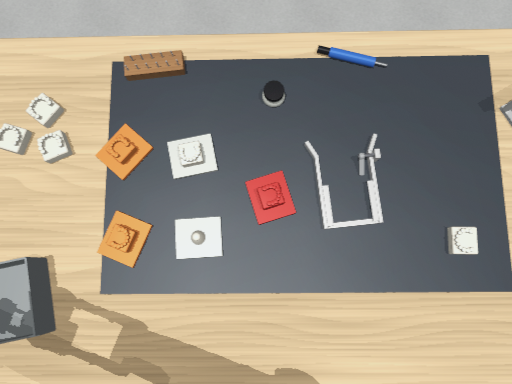

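The scene picture shows the white carrier with teeth at about (319,205), the spare at (275,170), and the dock around (200,240). In the top picture the carrier is at (191,155), the spare at (198,238), and the dock's mouth opens upward (+x), with the catch at (362,163). A jar stands at (274,93). The red and orange carriers are decoys.

```bash
cat >> h.py <<'E'
def plate(W,im,c,r=.085):
    "pose of a white plate near c: rect of plate+block points, and block-only rect"
    d=np.hypot(W[...,0]-c[0],W[...,1]-c[1])<r
    m=d&(im.min(-1)>120)&(np.ptp(im.astype(int),-1)<60)
    for lo,hi in((.004,.022),(.027,.046)):
        k=m&(W[...,2]>lo)&(W[...,2]<hi); k=cv2.morphologyEx(k.astype(np.uint8),cv2.MORPH_OPEN,np.ones((3,3)))>0
        P=W[k][:,:2]
        (x,y),(w,h),a=cv2.minAreaRect((P*1000).astype(np.float32)); print('rect',round(x,1),round(y,1),round(w,1),round(h,1),round(a,1),len(P))
def show_rect(P,t):
    (x,y),(w,h),a=cv2.minAreaRect((P*1000).astype(np.float32)); print(t,round(x,1),round(y,1),round(w,1),round(h,1),round(a,1),len(P))
E
python3 - <<'E'
from h import *
d=np.load('/tmp/top.npz');W,im=d['W'],d['im']
plate(W,im,(.635,.235))
# dock rails
x,y,z=W[...,0],W[...,1],W[...,2]
br=im.min(-1)>110
k=br&(z>.008)&(z<.035)&(x>.45)&(x<.7)&(y>-.24)&(y<0)
R=k&(x<.57)&(x>.49)
for s,t in((y>-.12,'left'),(y<-.12,'right')):
    P=W[R&s]; c=np.polyfit(P[:,0],P[:,1],1); print(t,c,np.degrees(np.arctan(c[0])),c@[.53,1],len(P),np.percentile(P[:,1]-np.polyval(c,P[:,0]),[3,97]))
P=W[k&(x<.49)&(y<-.08)&(y>-.17)];c=np.polyfit(P[:,1],P[:,0],1);print('bar',c,np.degrees(np.arctan(c[0])),np.percentile(P[:,0]-np.polyval(c,P[:,1]),[3,97]))
P=W[k];print(P.min(0),P.max(0))
j=(x>.72)&(x<.84)&(y>0)&(y<.1)&(z>.01);print('jar',W[j].min(0),W[j].max(0))
p=(x>.5)&(x<.72)&(y<-.1)&(y>-.24)&(z>.03)&(z<.06);print('post',np.median(W[p],0))
E
```

```text
rect 635.9 234.1 91.3 104.4 10.7 1119
rect 635.4 232.8 50.1 49.4 8.5 320
left [ 0.13407205 -0.14058462] 7.636225132948953 -0.06952643574682625 329 [-0.0110231   0.00984512]
right [ 0.09446888 -0.23200738] 5.396652414377355 -0.18193887104798123 344 [-0.01026189  0.00994974]
bar [-0.04369823  0.46863659] -2.5021324117293777 [-0.00751868  0.01224908]
[ 0.46224384 -0.19799292  0.00801662] [ 0.67898408 -0.03021657  0.03476172]
jar [0.75305939 0.01614232 0.0100255 ] [0.80301278 0.06627873 0.0494428 ]
post [ 0.62544575 -0.18184704  0.03605201]
```

{"api": "arm_command", "payload": {
  "targets": [
    {"x": -0.497,"y": -0.284,"az": 60,"hand": 1},
    {"x": -0.497,"y": -0.284,"az": 60,"hand": 1},
    {"x": -0.497,"y": -0.284,"az": 60,"hand": 1},
    {"x": -0.497,"y": -0.284,"az": 60,"hand": 1},
    {"x": -0.497,"y": -0.284,"az": 60,"hand": 1},
    {"x": -0.497,"y": -0.284,"az": 60,"hand": 1},
    {"x": -0.497,"y": -0.284,"az": 60,"hand": 1},
    {"x": -0.497,"y": -0.284,"az": 60,"hand": 1}
  ]
}}

```text
validation failed for argument at $.ta...
```

{"api": "arm_command", "payload": {
  "targets": [
    {"x": -0.4,"y": -0.23,"z": 0,"ax": 0,"ay": 0,"az": 60,"hand": 1},
    {"x": -0.4,"y": -0.23,"z": 0,"ax": 0,"ay": 0,"az": 60,"hand": 1}
  ]
}}

```text
time: 0.7
tcp_pos: [0.2927, 0.559, 0.2385]
tcp_rot: [180.0, 0.0, 142.9]
ft_force: [1.7, 0.9, -0.2]
finger_gap: 0.0879
grasp_force: 0.0
```

{"api": "arm_command", "payload": {
  "targets": [
    {"x": -0.46,"y": -0.1,"z": 0,"ax": 0,"ay": 0,"az": 43,"hand": 1},
    {"x": -0.46,"y": -0.1,"z": 0,"ax": 0,"ay": 0,"az": 43,"hand": 1},
    {"x": -0.46,"y": -0.1,"z": 0,"ax": 0,"ay": 0,"az": 43,"hand": 1},
    {"x": -0.46,"y": -0.1,"z": 0,"ax": 0,"ay": 0,"az": 43,"hand": 1},
    {"x": -0.46,"y": -0.1,"z": 0,"ax": 0,"ay": 0,"az": 43,"hand": 1},
    {"x": -0.46,"y": -0.1,"z": 0,"ax": 0,"ay": 0,"az": 43,"hand": 1},
    {"x": -0.46,"y": -0.1,"z": 0,"ax": 0,"ay": 0,"az": 43,"hand": 1},
    {"x": -0.46,"y": -0.1,"z": 0,"ax": 0,"ay": 0,"az": 43,"hand": 1}
  ]
}}

```text
time: 1.5
tcp_pos: [0.5554, 0.2545, 0.2391]
tcp_rot: [180.0, -0.0, 100.1]
ft_force: [-0.1, 0.6, -0.3]
finger_gap: 0.0881
grasp_force: 0.0
```

```bash
python3 - <<'E'
from h import *
f=grab_frame('wrist');save(f,'w1.png');W=cloud(f)
print('cam',-f['R'].T@f['t'],f['fx'],(f['R'].T)[:,2])
plate(W,f['image'],(.635,.235))
o=ctrl.get_obs();print(o['tcp_pos'],o['tcp_rot'],o['joint_pos'])
E
```

```text
cam [0.53985217 0.3374747  0.38364918] 300.4136125711559 [ 0.05835311 -0.31990878 -0.94564967]
rect 635.2 235.3 89.7 104.4 11.5 3466
rect 634.8 235.6 49.5 50.3 12.3 1120
[0.56017967 0.24850377 0.23904752] [179.77161232   0.29228536  99.83434284] [21.77927582  8.34285598 99.95241441 -0.35129659 71.54210226 12.05510105]
```

View pics/w1.png

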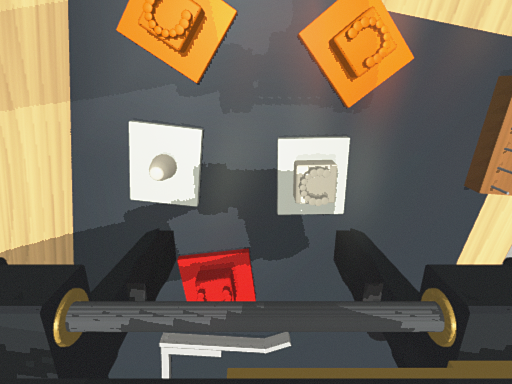

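The wrist picture shows the carrier at (315,178), the spare at (165,165), the red decoy at (217,280) and the dock at the bottom. The plate fit gives 89.7 x 104.4 mm at (0.635, 0.235) with a yaw of about 11.7°, which matches the given sizes.

{"api": "arm_command", "payload": {
  "targets": [
    {"x": -0.0255,"y": 0.0715,"z": 0.05,"ax": 0,"ay": 0,"az": -1.7,"hand": 1},
    {"x": -0.0255,"y": 0.0715,"z": 0.1,"ax": 0,"ay": 0,"az": -1.7,"hand": 1},
    {"x": -0.0255,"y": 0.0715,"z": 0.13,"ax": 0,"ay": 0,"az": -1.7,"hand": 1},
    {"x": -0.0255,"y": 0.0715,"z": 0.15,"ax": 0,"ay": 0,"az": -1.7,"hand": 1},
    {"x": -0.0255,"y": 0.0715,"z": 0.15,"ax": 0,"ay": 0,"az": -1.7,"hand": 1},
    {"x": -0.0255,"y": 0.0715,"z": 0.15,"ax": 0,"ay": 0,"az": -1.7,"hand": 1}
  ]
}}

```text
time: 2.15
tcp_pos: [0.6288, 0.2437, 0.0886]
tcp_rot: [-179.9, 0.0, 101.8]
ft_force: [1.1, 0.0, -0.1]
finger_gap: 0.0885
grasp_force: 0.0
```

```bash
python3 - <<'E'
from h import *
o=ctrl.get_obs();print(o['tcp_pos'],o['tcp_rot'],o['ft_force'])
E
```

```text
[0.62877768 0.24372682 0.08864844] [-1.79936051e+02  3.47915337e-03  1.01753560e+02] [ 1.0536249   0.01576026 -0.1251959 ]
```

{"api": "arm_command", "payload": {
  "targets": [
    {"x": -0.0095,"y": 0.0044,"z": 0.01,"ax": 0,"ay": 0,"az": 0,"hand": 1},
    {"x": -0.0095,"y": 0.0044,"z": 0.03,"ax": 0,"ay": 0,"az": 0,"hand": 1},
    {"x": -0.0095,"y": 0.0044,"z": 0.05,"ax": 0,"ay": 0,"az": 0,"hand": 1},
    {"x": -0.0095,"y": 0.0044,"z": 0.065,"ax": 0,"ay": 0,"az": 0,"hand": 1},
    {"x": -0.0095,"y": 0.0044,"z": 0.0715,"ax": 0,"ay": 0,"az": 0,"hand": 1},
    {"x": -0.0095,"y": 0.0044,"z": 0.0715,"ax": 0,"ay": 0,"az": 0,"hand": 1},
    {"x": -0.0095,"y": 0.0044,"z": 0.0715,"ax": 0,"ay": 0,"az": 0,"hand": 0.8}
  ]
}}

```text
time: 2.85
tcp_pos: [0.6361, 0.2354, 0.0182]
tcp_rot: [179.9, -0.0, 101.8]
ft_force: [-0.5, 0.5, 0.1]
finger_gap: 0.0823
grasp_force: 0.0
```

{"api": "arm_command", "payload": {
  "targets": [
    {"x": 0,"y": 0,"z": 0,"ax": 0,"ay": 0,"az": 0,"hand": 0.4},
    {"x": 0,"y": 0,"z": 0,"ax": 0,"ay": 0,"az": 0,"hand": 0.2},
    {"x": 0,"y": 0,"z": 0,"ax": 0,"ay": 0,"az": 0,"hand": 0.2},
    {"x": 0,"y": 0,"z": 0,"ax": 0,"ay": 0,"az": 0,"hand": 0.2},
    {"x": 0,"y": 0,"z": 0,"ax": 0,"ay": 0,"az": 0,"hand": 0.2},
    {"x": 0,"y": 0,"z": 0,"ax": 0,"ay": 0,"az": 0,"hand": 0.2}
  ]
}}

```text
time: 3.45
tcp_pos: [0.6354, 0.2352, 0.0176]
tcp_rot: [180.0, -0.0, 101.8]
ft_force: [-1.2, -0.4, 2.3]
finger_gap: 0.0499
grasp_force: 30.0
```

{"api": "arm_command", "payload": {
  "targets": [
    {"x": 0,"y": 0,"z": -0.03,"ax": 0,"ay": 0,"az": 0,"hand": 0.2},
    {"x": 0,"y": 0,"z": -0.075,"ax": 0,"ay": 0,"az": 0,"hand": 0.2},
    {"x": -0.02,"y": -0.007,"z": -0.12,"ax": 0,"ay": 0,"az": 1,"hand": 0.2},
    {"x": -0.05,"y": -0.016,"z": -0.155,"ax": 0,"ay": 0,"az": 2,"hand": 0.2},
    {"x": -0.085,"y": -0.028,"z": -0.185,"ax": 0,"ay": 0,"az": 3,"hand": 0.2},
    {"x": -0.125,"y": -0.04,"z": -0.21,"ax": 0,"ay": 0,"az": 4,"hand": 0.2},
    {"x": -0.17,"y": -0.055,"z": -0.22,"ax": 0,"ay": 0,"az": 5,"hand": 0.2},
    {"x": -0.215,"y": -0.07,"z": -0.22,"ax": 0,"ay": 0,"az": 5,"hand": 0.2}
  ]
}}

```text
time: 4.25
tcp_pos: [0.6113, 0.009, 0.2394]
tcp_rot: [179.8, 0.0, 96.8]
ft_force: [0.2, 0.3, -3.3]
finger_gap: 0.0492
grasp_force: 30.0
```

{"api": "arm_command", "payload": {
  "targets": [
    {"x": -0.045,"y": 0,"z": 0,"ax": 0,"ay": 0,"az": 0,"hand": 0.2},
    {"x": -0.09,"y": 0,"z": 0,"ax": 0,"ay": 0,"az": 0,"hand": 0.2},
    {"x": -0.13,"y": -0.015,"z": 0,"ax": 0,"ay": 0,"az": 0,"hand": 0.2},
    {"x": -0.16,"y": -0.03,"z": 0,"ax": 0,"ay": 0,"az": 0,"hand": 0.2},
    {"x": -0.18,"y": -0.04,"z": 0,"ax": 0,"ay": 0,"az": 0,"hand": 0.2},
    {"x": -0.18,"y": -0.04,"z": 0,"ax": 0,"ay": 0,"az": 0,"hand": 0.2},
    {"x": -0.18,"y": -0.04,"z": 0,"ax": 0,"ay": 0,"az": 0,"hand": 0.2}
  ]
}}

```text
time: 4.95
tcp_pos: [0.5914, -0.1731, 0.2362]
tcp_rot: [-179.9, -0.1, 96.7]
ft_force: [0.4, -0.4, -2.5]
finger_gap: 0.0498
grasp_force: 30.0
```

```bash
python3 - <<'E'
from h import *
f=grab_frame('wrist');save(f,'w2.png');W=cloud(f);np.savez('/tmp/w2',W=W,im=f['image'])
o=ctrl.get_obs();print(o['tcp_pos'],o['tcp_rot'],o['grasp_force'],o['finger_gap'],o['time'])
for q in('dock','catch'):
    for m in masks_of(f,q): print(q,m['conf'],m['at'],np.nanmedian(W[m['mask']],0))
E
```

```text
[ 0.59177076 -0.17247055  0.23639565] [-1.79951189e+02 -6.35627202e-02  9.67391195e+01] 29.965485222637653 0.05006609939506549 5.0
dock 0.79 [194.9, 61.4] [ 0.51366272 -0.07536811  0.01993615]
catch 0.83 [271.0, 142.1] [ 0.6049526  -0.15368468  0.01915992]
```

View pics/w2.png

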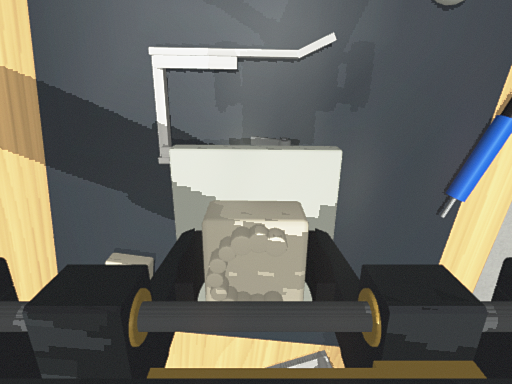

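The wrist picture shows the held carrier at (255,215), sitting square. The dock's near rail runs from (150,50) to (300,52), its flare goes out to (335,37), and the end bar is at (160,105). The other rail is hidden.

```bash
python3 - <<'E'
from h import *
d=np.load('/tmp/w2.npz');W,im=d['W'],d['im']
x,y,z=W[...,0],W[...,1],W[...,2]
k=(x>.44)&(x<.72)&(y>-.2)&(y<0)&(z>.017)&(z<.027)
for lo in np.arange(.46,.70,.01):
    P=W[k&(x>=lo)&(x<lo+.01)&(y>-.1)]
    if len(P)>3: print(round(lo+.005,3),len(P),np.percentile(P[:,1],[4,50,96]).round(4),np.median(P[:,2]).round(4))
b=(x>.44)&(x<.52)&(z>.009)&(z<.0165)
for lo in np.arange(-.2,-.06,.01):
    P=W[b&(y>=lo)&(y<lo+.01)]
    if len(P)>3: print('bar',round(lo+.005,3),len(P),np.percentile(P[:,0],[4,50,96]).round(4),np.median(P[:,2]).round(4))
# right rail from top view
d=np.load('/tmp/top.npz');W=d['W'];x,y,z=W[...,0],W[...,1],W[...,2]
for s,t in((y<-.12,'R'),(y>-.12,'L')):
  for lo in np.arange(.46,.70,.02):
    P=W[s&(x>=lo)&(x<lo+.02)&(z>.017)&(z<.027)&(y>-.24)&(y<-.01)]
    if len(P)>3: print(t,round(lo+.01,3),len(P),np.percentile(P[:,1],[4,50,96]).round(4))
E
```

```text
0.465 99 [-0.0851 -0.0719 -0.066 ] 0.0204
0.475 193 [-0.0849 -0.075  -0.0652] 0.0204
0.485 184 [-0.0838 -0.0739 -0.0643] 0.0205
0.495 183 [-0.0827 -0.0733 -0.064 ] 0.0204
0.505 179 [-0.0815 -0.0721 -0.0627] 0.0204
0.515 188 [-0.0811 -0.0711 -0.0616] 0.0204
0.525 187 [-0.0801 -0.0703 -0.0606] 0.0206
0.535 189 [-0.079  -0.0692 -0.0593] 0.0203
0.545 189 [-0.0778 -0.068  -0.0583] 0.0204
0.555 169 [-0.0767 -0.0668 -0.0579] 0.0205
0.565 72 [-0.0636 -0.0601 -0.0563] 0.0204
0.575 73 [-0.0624 -0.0588 -0.055 ] 0.0204
0.585 74 [-0.0614 -0.0576 -0.054 ] 0.0206
0.595 72 [-0.0601 -0.0566 -0.0527] 0.0204
0.605 76 [-0.0594 -0.0559 -0.0519] 0.0204
0.615 74 [-0.0588 -0.0552 -0.0514] 0.0204
0.625 77 [-0.0578 -0.0538 -0.0491] 0.0207
0.635 83 [-0.0539 -0.0484 -0.0429] 0.0204
0.645 87 [-0.0481 -0.0424 -0.0367] 0.0206
0.655 87 [-0.042  -0.036  -0.0307] 0.0206
0.665 15 [-0.0363 -0.0342 -0.0309] 0.0211
bar -0.185 14 [0.4733 0.4742 0.4753] 0.0131
bar -0.175 61 [0.4721 0.4772 0.4832] 0.0124
bar -0.165 87 [0.4707 0.477  0.4825] 0.0123
bar -0.155 84 [0.4706 0.476  0.4814] 0.0123
bar -0.145 89 [0.4693 0.4752 0.48
[... 410 characters left out ...]
 -0.1836 -0.1736]
R 0.53 80 [-0.1917 -0.182  -0.1723]
R 0.55 84 [-0.1896 -0.1794 -0.1704]
R 0.57 58 [-0.188  -0.1815 -0.1699]
R 0.59 36 [-0.1868 -0.182  -0.1676]
R 0.61 76 [-0.1875 -0.1765 -0.1516]
R 0.63 19 [-0.1836 -0.1777 -0.1669]
R 0.65 37 [-0.1878 -0.181  -0.1757]
R 0.67 31 [-0.1936 -0.1887 -0.1835]
L 0.47 65 [-0.0865 -0.0752 -0.0666]
L 0.49 87 [-0.0848 -0.0744 -0.065 ]
L 0.51 86 [-0.0824 -0.0724 -0.063 ]
L 0.53 85 [-0.0804 -0.0709 -0.0615]
L 0.55 78 [-0.0784 -0.069  -0.0585]
L 0.57 32 [-0.0638 -0.0605 -0.0566]
L 0.59 32 [-0.0618 -0.0582 -0.055 ]
L 0.61 32 [-0.0599 -0.0555 -0.052 ]
L 0.63 40 [-0.0582 -0.0516 -0.044 ]
L 0.65 38 [-0.0485 -0.0406 -0.0329]
L 0.67 5 [-0.0383 -0.0365 -0.0323]
```

{"api": "arm_command", "payload": {
  "targets": [
    {"x": 0.02,"y": 0.04,"z": 0,"ax": 0,"ay": 0,"az": 0.9,"hand": 0.2},
    {"x": 0.04,"y": 0.08,"z": 0,"ax": 0,"ay": 0,"az": 0.9,"hand": 0.2},
    {"x": 0.0505,"y": 0.1097,"z": 0.02,"ax": 0,"ay": 0,"az": 0.9,"hand": 0.2},
    {"x": 0.0505,"y": 0.1097,"z": 0.06,"ax": 0,"ay": 0,"az": 0.9,"hand": 0.2},
    {"x": 0.0505,"y": 0.1097,"z": 0.1,"ax": 0,"ay": 0,"az": 0.9,"hand": 0.2},
    {"x": 0.0505,"y": 0.1097,"z": 0.135,"ax": 0,"ay": 0,"az": 0.9,"hand": 0.2},
    {"x": 0.0505,"y": 0.1097,"z": 0.16,"ax": 0,"ay": 0,"az": 0.9,"hand": 0.2},
    {"x": 0.0505,"y": 0.1097,"z": 0.16,"ax": 0,"ay": 0,"az": 0.9,"hand": 0.2}
  ]
}}

```text
time: 5.9
tcp_pos: [0.6911, -0.1076, 0.0713]
tcp_rot: [-179.4, -0.2, 96.0]
ft_force: [-0.9, 0.1, -3.5]
finger_gap: 0.0498
grasp_force: 30.0
```

```bash
python3 - <<'E'
from h import *
o=ctrl.get_obs();print(o['tcp_pos'],o['tcp_rot'],o['ft_force'])
f=grab_frame('wrist');W=cloud(f);x,y,z=np.moveaxis(W,-1,0)
zt=o['tcp_pos'][2]
# plate's top front edge near the camera: its y-edge line and corners
k=(z>zt-.025)&(z<zt+.002)&(abs(x-.695)<.06)&(y>-.075)&(y<-.02)&(f['image'].min(-1)>90)
P=W[k]; print(len(P),P.min(0),P.max(0))
X=np.arange(.655,.735,.01); E=[np.percentile(P[abs(P[:,0]-a)<.005][:,1],97) for a in X]; c=np.polyfit(X,E,1); print('edge',np.degrees(np.arctan(c[0])),c@[.695,1], c@[.695,1]-.052)
P=P[P[:,1]<-.06]; print('x',np.percentile(P[:,0],[1,99]),np.median(P[:,2]))
E
```

```text
[ 0.69113725 -0.10763909  0.07126519] [-179.43414875   -0.18108162   95.96121787] [-0.85063463  0.12385795 -3.48174571]
6690 [ 0.6411398  -0.07499819  0.0525036 ] [ 0.73259471 -0.05165076  0.06672212]
edge 5.333576733128084 -0.05485516483573548 -0.10685516483573548
x [0.64272679 0.73054971] 0.06435440583470292
```

{"api": "arm_command", "payload": {
  "targets": [
    {"x": -0.0025,"y": 0.002,"z": 0.02,"ax": 0,"ay": 0,"az": 0.1,"hand": 0.2},
    {"x": -0.0025,"y": 0.002,"z": 0.036,"ax": 0,"ay": 0,"az": 0.1,"hand": 0.2},
    {"x": -0.0025,"y": 0.002,"z": 0.046,"ax": 0,"ay": 0,"az": 0.1,"hand": 0.2},
    {"x": -0.0025,"y": 0.002,"z": 0.051,"ax": 0,"ay": 0,"az": 0.1,"hand": 0.2},
    {"x": -0.0025,"y": 0.002,"z": 0.0525,"ax": 0,"ay": 0,"az": 0.1,"hand": 0.2},
    {"x": -0.0025,"y": 0.002,"z": 0.0532,"ax": 0,"ay": 0,"az": 0.1,"hand": 0.2},
    {"x": -0.0025,"y": 0.002,"z": 0.0532,"ax": 0,"ay": 0,"az": 0.1,"hand": 0.2}
  ]
}}

```text
time: 6.65
tcp_pos: [0.6978, -0.1124, 0.0247]
tcp_rot: [179.9, 0.0, 95.8]
ft_force: [-0.8, 0.1, -3.5]
finger_gap: 0.0499
grasp_force: 30.0
```

```bash
python3 - <<'E'
from h import *
o=ctrl.get_obs();print(o['tcp_pos'],o['tcp_rot'],o['ft_force'],o['torque'],o['joint_pos'])
E
```

```text
[ 0.69779549 -0.11239636  0.02466973] [1.79938948e+02 1.83258666e-02 9.57539398e+01] [-0.7751232   0.08629343 -3.45363446] [-0.11271065  0.03764645  0.00175002] [-1.11692858e+01  2.90944299e+01  9.69451061e+01  2.96346498e-04
  5.38967211e+01 -1.69234099e+01]
```

{"api": "arm_command", "payload": {
  "targets": [
    {"x": 0.003,"y": 0,"z": 0.003,"ax": 0,"ay": 0,"az": 0,"hand": 0.2},
    {"x": 0.003,"y": 0,"z": 0.005,"ax": 0,"ay": 0,"az": 0,"hand": 0.2},
    {"x": 0.003,"y": 0,"z": 0.0065,"ax": 0,"ay": 0,"az": 0,"hand": 0.2},
    {"x": 0.003,"y": 0,"z": 0.007,"ax": 0,"ay": 0,"az": 0,"hand": 0.2},
    {"x": 0.003,"y": 0,"z": 0.007,"ax": 0,"ay": 0,"az": 0,"hand": 0.2},
    {"x": 0.003,"y": 0,"z": 0.007,"ax": 0,"ay": 0,"az": 0,"hand": 0.2}
  ]
}}

```text
time: 7.25
tcp_pos: [0.697, -0.1091, 0.0176]
tcp_rot: [180.0, -0.0, 95.8]
ft_force: [-2.8, 1.4, 2.5]
finger_gap: 0.0493
grasp_force: 30.0
```

```bash
python3 - <<'E'
from h import *
o=ctrl.get_obs();print(o['tcp_pos'],o['tcp_rot'],o['ft_force'],o['torque'])
f=grab_frame('wrist');save(f,'w3.png');W=cloud(f);x,y,z=np.moveaxis(W,-1,0)
k=(z>.005)&(z<.02)&(abs(x-.695)<.06)&(y>-.08)&(y<-.02)&(f['image'].min(-1)>90)
P=W[k];X=np.arange(.66,.735,.01); E=[np.percentile(P[abs(P[:,0]-a)<.005][:,1],97) for a in X]; c=np.polyfit(X,E,1); print('edge',np.degrees(np.arctan(c[0])),c@[.695,1]-.0523,np.median(P[:,2]))
E
```

```text
[ 0.69702323 -0.10910354  0.01759276] [ 1.79996754e+02 -7.59435716e-03  9.57612062e+01] [-2.82618165  1.42628923  2.50499378] [0.14617984 0.50848484 0.01677298]
edge -9.344457570707982 -0.10556206173202977 0.010541308169673948
```

View pics/w3.png

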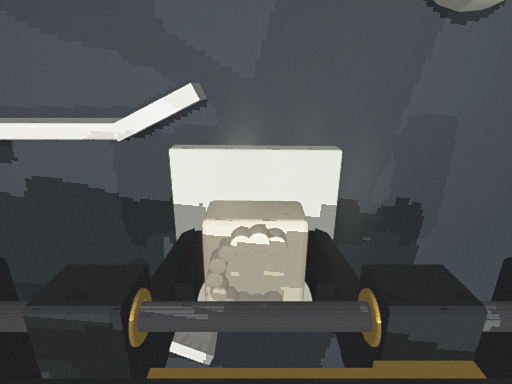

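The picture shows the plate flat in front of the mouth. Its edge is at row 147, and the rail's inner face is at row 139, which leaves about 4–5 mm. I'll slide it in along tool −y with a 1 mm correction.

{"api": "arm_command", "payload": {
  "targets": [
    {"x": -0.0005,"y": -0.008,"z": -0.0004,"ax": 0,"ay": 0,"az": 0,"hand": 0.2},
    {"x": -0.001,"y": -0.02,"z": -0.0004,"ax": 0,"ay": 0,"az": 0,"hand": 0.2},
    {"x": -0.001,"y": -0.032,"z": -0.0004,"ax": 0,"ay": 0,"az": 0,"hand": 0.2},
    {"x": -0.001,"y": -0.044,"z": -0.0004,"ax": 0,"ay": 0,"az": 0,"hand": 0.2},
    {"x": -0.001,"y": -0.056,"z": -0.0004,"ax": 0,"ay": 0,"az": 0,"hand": 0.2},
    {"x": -0.001,"y": -0.062,"z": -0.0004,"ax": 0,"ay": 0,"az": 0,"hand": 0.2},
    {"x": -0.001,"y": -0.062,"z": -0.0004,"ax": 0,"ay": 0,"az": 0,"hand": 0.2}
  ]
}}

```text
time: 8.0
tcp_pos: [0.6334, -0.1167, 0.0176]
tcp_rot: [-179.9, -0.0, 95.7]
ft_force: [-4.8, -1.3, 6.1]
finger_gap: 0.0501
grasp_force: 30.0
```

```bash
cat >> h.py <<'E'
def dockpos():
    o=ctrl.get_obs(); d=o['tcp_pos'][:2]-[.5238,-.1266]
    print('dock x,y',(d@[-.9949,-.1011]).round(4),(d@[.1011,-.9949]).round(4),'z',o['tcp_pos'][2].round(4),o['tcp_rot'].round(2),o['ft_force'].round(1),o['torque'].round(2),o['time'])
E
python3 - <<'E'
from h import *
dockpos()
f=grab_frame('wrist');save(f,'w4.png');t=grab_frame('top');W=cloud(t)
for m in masks_of(t,'catch')[:1]:
    P=W[m['mask']];print(m['conf'],np.nanmin(P,0),np.nanmax(P,0))
E
```

```text
dock x,y -0.11 0.0012 z 0.0176 [-1.7986e+02 -1.0000e-02  9.5750e+01] [-4.8 -1.3  6.1] [-0.18  0.66 -0.04] 8.0
```

View pics/w4.png

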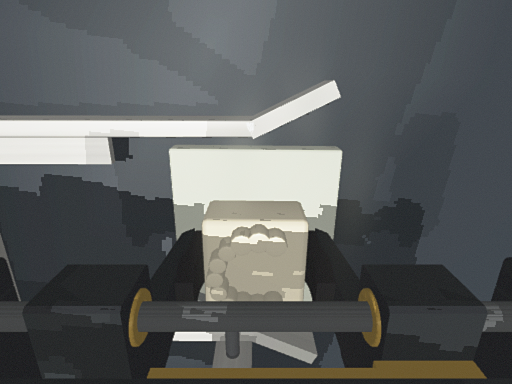

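The plate is inside the mouth, parallel to the rail (rows 137 and 147), and the post is clear at (235,345). I'll continue.

{"api": "arm_command", "payload": {
  "targets": [
    {"x": 0,"y": -0.006,"z": -0.0006,"ax": 0,"ay": 0,"az": 0,"hand": 0.2},
    {"x": 0,"y": -0.016,"z": -0.0006,"ax": 0,"ay": 0,"az": 0,"hand": 0.2},
    {"x": 0,"y": -0.026,"z": -0.0006,"ax": 0,"ay": 0,"az": 0,"hand": 0.2},
    {"x": 0,"y": -0.036,"z": -0.0006,"ax": 0,"ay": 0,"az": 0,"hand": 0.2},
    {"x": 0,"y": -0.046,"z": -0.0006,"ax": 0,"ay": 0,"az": 0,"hand": 0.2},
    {"x": 0,"y": -0.056,"z": -0.0006,"ax": 0,"ay": 0,"az": 0,"hand": 0.2},
    {"x": 0,"y": -0.062,"z": -0.0006,"ax": 0,"ay": 0,"az": 0,"hand": 0.2},
    {"x": 0,"y": -0.062,"z": -0.0006,"ax": 0,"ay": 0,"az": 0,"hand": 0.2}
  ]
}}

```text
time: 8.95
tcp_pos: [0.5722, -0.1227, 0.0177]
tcp_rot: [-179.9, -0.0, 95.7]
ft_force: [-0.5, 0.4, -2.6]
finger_gap: 0.0496
grasp_force: 30.0
```

```bash
python3 - <<'E'
from h import *
dockpos()
f=grab_frame('scene');cv2.imwrite('pics/s2.png',cv2.resize(cv2.cvtColor(f['image'][170:320,110:290],cv2.COLOR_RGB2BGR),None,fx=4,fy=4,interpolation=cv2.INTER_CUBIC))
E
```

```text
dock x,y -0.0485 0.001 z 0.0177 [-1.7992e+02 -2.0000e-02  9.5740e+01] [-0.5  0.4 -2.6] [-0.03  0.07 -0.01] 8.95
```

View pics/s2.png

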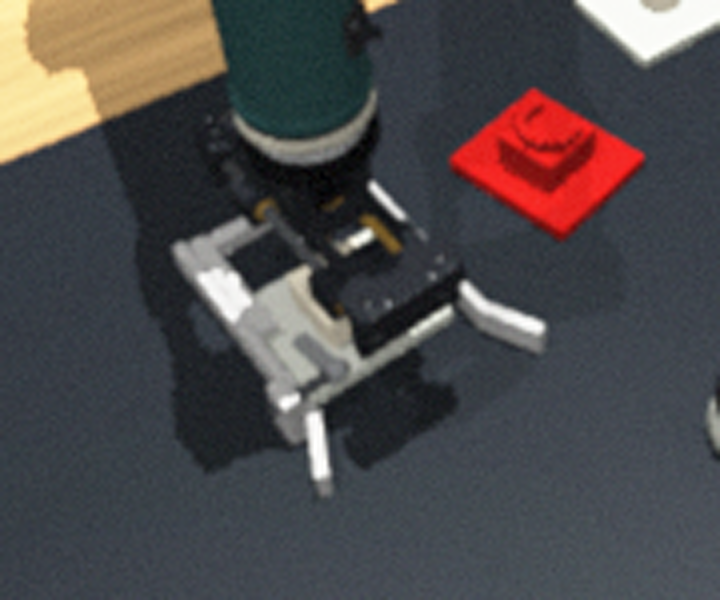

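The picture shows the plate in the lane with the catch's arm riding on it at (320,355). I'll finish the slide.

{"api": "arm_command", "payload": {
  "targets": [
    {"x": 0,"y": -0.006,"z": 0,"ax": 0,"ay": 0,"az": 0,"hand": 0.2},
    {"x": 0,"y": -0.015,"z": 0,"ax": 0,"ay": 0,"az": 0,"hand": 0.2},
    {"x": 0,"y": -0.024,"z": 0,"ax": 0,"ay": 0,"az": 0,"hand": 0.2},
    {"x": 0,"y": -0.033,"z": 0,"ax": 0,"ay": 0,"az": 0,"hand": 0.2},
    {"x": 0,"y": -0.04,"z": 0,"ax": 0,"ay": 0,"az": 0,"hand": 0.2},
    {"x": 0,"y": -0.044,"z": 0,"ax": 0,"ay": 0,"az": 0,"hand": 0.2},
    {"x": 0,"y": -0.046,"z": 0,"ax": 0,"ay": 0,"az": 0,"hand": 0.2},
    {"x": 0,"y": -0.046,"z": 0,"ax": 0,"ay": 0,"az": 0,"hand": 0.2}
  ]
}}

```text
time: 9.8
tcp_pos: [0.5279, -0.1274, 0.0181]
tcp_rot: [180.0, 0.0, 95.7]
ft_force: [0.2, 0.2, -2.6]
finger_gap: 0.0499
grasp_force: 30.0
```

```bash
python3 - <<'E'
from h import *
dockpos()
f=grab_frame('scene');cv2.imwrite('pics/s3.png',cv2.resize(cv2.cvtColor(f['image'][170:320,110:290],cv2.COLOR_RGB2BGR),None,fx=4,fy=4,interpolation=cv2.INTER_CUBIC))
E
```

```text
dock x,y -0.004 0.0012 z 0.0181 [1.7998e+02 1.0000e-02 9.5750e+01] [ 0.2  0.2 -2.6] [-0.03  0.06  0.01] 9.8
```

View pics/s3.png

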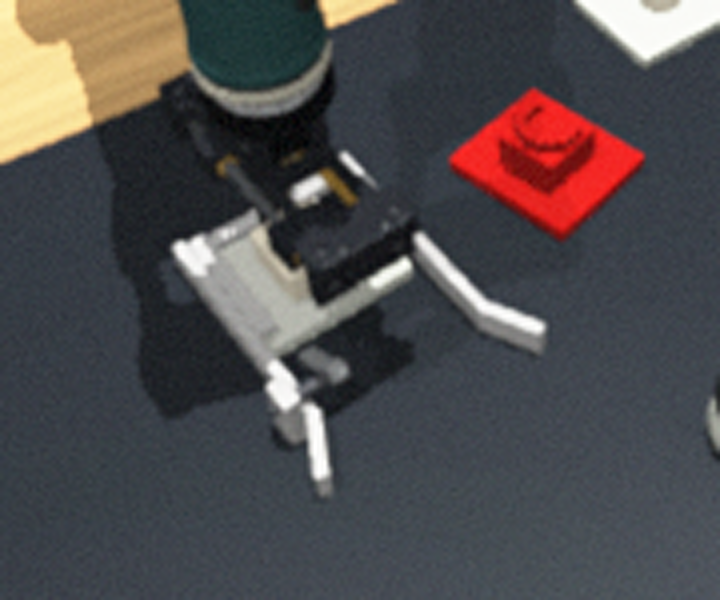

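The catch appears to have dropped behind the plate at (305,360). I'll nudge the plate 2 mm further, set it down, release and lift.

{"api": "arm_command", "payload": {
  "targets": [
    {"x": 0,"y": -0.001,"z": 0.0002,"ax": 0,"ay": 0,"az": 0,"hand": 0.2},
    {"x": 0,"y": -0.002,"z": 0.0004,"ax": 0,"ay": 0,"az": 0,"hand": 0.2},
    {"x": 0,"y": -0.002,"z": 0.0004,"ax": 0,"ay": 0,"az": 0,"hand": 0.2},
    {"x": 0,"y": -0.002,"z": 0.0004,"ax": 0,"ay": 0,"az": 0,"hand": 0.72},
    {"x": 0,"y": -0.002,"z": 0.0004,"ax": 0,"ay": 0,"az": 0,"hand": 0.72},
    {"x": 0,"y": -0.002,"z": 0.0004,"ax": 0,"ay": 0,"az": 0,"hand": 0.72},
    {"x": 0,"y": -0.002,"z": 0.0004,"ax": 0,"ay": 0,"az": 0,"hand": 0.72}
  ]
}}

```text
time: 10.55
tcp_pos: [0.5263, -0.1276, 0.0179]
tcp_rot: [180.0, 0.0, 95.8]
ft_force: [0.8, -0.2, -0.1]
finger_gap: 0.0634
grasp_force: 0.0
```

{"api": "arm_command", "payload": {
  "targets": [
    {"x": 0,"y": 0,"z": -0.005,"ax": 0,"ay": 0,"az": 0,"hand": 0.72},
    {"x": 0,"y": 0,"z": -0.02,"ax": 0,"ay": 0,"az": 0,"hand": 0.72},
    {"x": 0,"y": 0,"z": -0.05,"ax": 0,"ay": 0,"az": 0,"hand": 0.72},
    {"x": 0,"y": 0,"z": -0.09,"ax": 0,"ay": 0,"az": 0,"hand": 0.72},
    {"x": 0,"y": 0,"z": -0.13,"ax": 0,"ay": 0,"az": 0,"hand": 0.72},
    {"x": 0,"y": 0,"z": -0.17,"ax": 0,"ay": 0,"az": 0,"hand": 0.72},
    {"x": 0,"y": 0,"z": -0.21,"ax": 0,"ay": 0,"az": 0,"hand": 0.72},
    {"x": 0,"y": 0,"z": -0.22,"ax": 0,"ay": 0,"az": 0,"hand": 0.72}
  ]
}}

```text
time: 11.35
tcp_pos: [0.5289, -0.1283, 0.245]
tcp_rot: [179.4, 0.2, 95.8]
ft_force: [0.2, 0.1, 0.1]
finger_gap: 0.0632
grasp_force: 0.0
```

{"api": "arm_command", "payload": {
  "targets": [
    {"x": 0.04,"y": 0,"z": 0,"ax": 0,"ay": 0,"az": 0,"hand": 0.72},
    {"x": 0.08,"y": 0,"z": 0,"ax": 0,"ay": 0,"az": 0,"hand": 0.72},
    {"x": 0.12,"y": 0,"z": 0,"ax": 0,"ay": 0,"az": 0,"hand": 0.72},
    {"x": 0.15,"y": 0,"z": 0,"ax": 0,"ay": 0,"az": 0,"hand": 0.72},
    {"x": 0.15,"y": 0,"z": 0,"ax": 0,"ay": 0,"az": 0,"hand": 0.72}
  ]
}}

```text
time: 11.85
tcp_pos: [0.5099, 0.0247, 0.2375]
tcp_rot: [-180.0, -0.1, 96.0]
ft_force: [-0.2, -0.0, 1.0]
finger_gap: 0.0636
grasp_force: 0.0
```

```bash
python3 - <<'E'
from h import *
dockpos()
t=grab_frame('top');f=grab_frame('scene')
g=lambda f,a,b,c,d:cv2.resize(cv2.cvtColor(f['image'][a:b,c:d],cv2.COLOR_RGB2BGR),(400,400),interpolation=cv2.INTER_CUBIC)
cv2.imwrite('pics/fin.png',np.hstack([g(t,120,240,290,410),g(f,190,310,130,250)]))
for n,F in(('top',t),('scene',f)):
    W=cloud(F);D=(W-[.5238,-.1266,0])@np.array([[-.9949,.1011,0],[-.1011,-.9949,0],[0,0,1]])
    for m in masks_of(F,'catch')[:1]: P=D[m['mask']];P=P[~np.isnan(P[:,0])];print(n,m['conf'],P[P[:,0].argsort()][-5:].round(3))
    for q in('carrier','spare'):
        for m in masks_of(F,q): print(n,q,round(m['conf'],2),np.nanmedian(W[m['mask']],0).round(3),np.nanmedian(D[m['mask']],0).round(3))
E
```

```text
dock x,y -0.0015 -0.1519 z 0.2375 [-1.7997e+02 -7.0000e-02  9.5980e+01] [-0.2 -0.   1. ] [-0.06  0.03  0.01] 11.85
top carrier 0.97 [0.442 0.378 0.012] [ 0.03  -0.51   0.012]
top carrier 0.84 [ 0.52  -0.109  0.013] [ 0.003 -0.018  0.013]
top carrier 0.68 [0.643 0.389 0.012] [-0.171 -0.501  0.012]
top carrier 0.5 [0.516 0.049 0.03 ] [-0.01  -0.176  0.03 ]
top spare 0.79 [0.444 0.214 0.012] [ 0.045 -0.347  0.012]
scene 0.59 [[-0.057  0.034  0.011]
 [-0.057  0.041  0.004]
 [-0.054  0.028  0.002]
 [-0.051  0.038  0.004]
 [-0.05   0.034  0.003]]
scene carrier 0.96 [0.658 0.384 0.015] [-0.184 -0.495  0.015]
scene carrier 0.77 [0.551 0.043 0.015] [-0.045 -0.165  0.015]
scene carrier 0.74 [ 0.545 -0.127  0.016] [-0.021  0.002  0.016]
scene carrier 0.6 [0.458 0.372 0.015] [ 0.016 -0.504  0.015]
scene spare 0.55 [0.452 0.211 0.015] [ 0.037 -0.343  0.015]
```

View pics/fin.png

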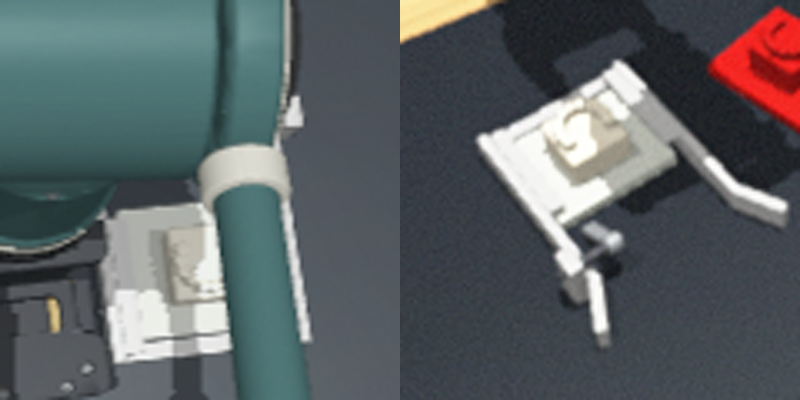

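The right half of the picture shows the carrier flat in the dock, with the catch dropped behind its rear edge at (590,240). The tip measures about 3 mm above the bench at dock x ≈ −0.055, and the spare has not moved.

```bash
python3 -c "
from h import *
print(workorder.close_job())"
```

```text
the job is handed in; nothing more can be done
None
```

The white carrier with the jaw model is in the dock with the catch dropped behind it, the spare is where it was, and I handed the job in at about 12 s on the robot's clock; no verdict was returned.

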